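Load the small-parts wash basket, shut its lid and bolt it

ROBOT

A 6-joint arm with a two-finger parallel gripper is mounted at the origin on a cart in front of the work surface, level with it; the furniture and walls round the work are solid. World frame = base frame: x ahead of the robot, y to its left, z up, the work surface at z = 0. Lengths are in m, angles in rad, forces in N, time in s.
With the tool pointing down it reaches from about 0.35 to 0.975 m from the base axis. Payload 4.9 kg.
Tool frame: the origin (TCP) lies on the front face of the gripper's body, between the roots of the fingers; the fingertips stand 73 mm ahead of it and the grasp point (between the pads) lies 54 mm ahead of it; z points along the fingers, y is the line along which they close (so a half turn about z gives the same grasp; the last joint's range is limited). The gripper opens to 85 mm and grips with 20 to 120 N. Pads are 22 mm wide; open, the fingers measure 114 mm over their backs; the gripper's body (76 mm by 85 mm) begins 54 mm behind the grasp point. The pads swing forward as they close: fully open they stand 13 mm farther back than shut.
Start: joints at [-1.288, 0.053, 1.613, -0, 1.476, -0.119], TCP at [0.244, -0.575, 0.304] pointing down, gripper open.
Joint ranges: [-3.01, 3.01], [-1.01, 2.22], [0.06, 2.58], [-1.02, 4.17], [0.09, 2.62], [-3.14, 3.14]. Speed limits (rad/s): [2.57, 2.57, 3.14, 3.14, 3.14, 3.14].

INTERFACE

Orientations are given as a rotation vector (axis times angle).
In Python, from station import status, imaging, order gives the robot as it stands.
- The arm moves only by the tool arm_command, never from a script. Its argument "increments" is a list of rows, each an object with "slide": the shift along the tool's x, y, z in m, a list of three; "spin": the turn about the tool's z in degrees; "gripper": the opening, from -1 (shut) to 1 (fully open). In form: [{"slide": [x, y, z], "spin": spin, "gripper": gripper}, ...]. A call has 1 to 8 rows; each row is the pose to reach, as a shift and turn from the pose commanded when the call began, along the tool's axes at that moment; what a row does not reach only later rows make up. A row lasts 1/12 s, in which the tool goes at most 41.7 mm and 7.16 degrees, less where a joint would pass 70% of its speed; a pose out of reach is approached as far as the arm can. A call with a gripper value outside its range is refused whole. The fingers move at their own pace and stop on an object; "newtons" is the grip in N (left out, the last holds). Time passes only in rows, so rows that repeat a pose let the fingers close. It gives the time, the measured TCP pose, the force, the opening and the grip force at its end, in the units of the state.
- status.get_obs(): the state, without advancing time (a new reading comes with each control period).
- imaging.get_image(name): name is "side" or "top" or "wrist"; returns a dict with "frame" (480x640x3 uint8, red, green, blue), "vfov" (degrees; the focal length in pixels is half the picture's height over the tangent of half this angle, whatever the lens; pixels are square), "cx", "cy" (the principal point, pixels), "view" (4x4, takes a point from world to camera coordinates); the wrist camera has in their place "mount" (4x4, takes a point from camera to tool coordinates, whose origin is the TCP and whose axes are the flange's). Camera axes: x right, y up, looking along -z (the intrinsics and any distortion apply to the point x, -y, -z); pixel columns grow to the right and rows downward; lengths in m; the calibration is good to about 2 mm. A picture is of the moment at which its call begins: read the wrist's pose just before it. There is no depth.
- order.finish_job(): hands the job in; it is judged then, once.
The state is a dict: "t": time; "q": joint angles; "dq": joint speeds; "effort": joint torques, N m; "tool_pos": TCP position; "tool_rot": TCP orientation; "contact_force": force on the tool from outside, world axes, zero at the start; "wrist_torque": the same for the moment, N m; "opening": finger opening in m; "grip_force": force on a finger pad.
Only numpy, scipy, OpenCV 4.12 (cv2) and the standard library are available. Lean on these libraries where they do the work, as an engineer would, in place of code of your own. Each camera call takes 0.05 s, during which the arm holds its last target. There are 200 camera calls.

TASK

The small-parts basket is going through the dishwasher and the jets must not throw it open. Draw its front bolt fully out, lay the loose coffee-machine shower screen (the flat steel disc) flat on the floor of the basket, ease the lid all the way down without slamming it, and push the bolt fully home through the lid's staple. Leave what is already in the basket inside it and do not disturb the other things on the table.

Things in the scene. Friction and masses are not known exactly. Their poses are not given: they have to be found in the camera images.
- wash_basket: Open wash basket of steel wire mesh, 146 (x) x 236 (y) mm, firm on rubber feet (does not move). Origin: centre of its underside; x from its front (bolt side) to its hinge side, y to its left seen from the front, z up. Wall tops at z = 81 mm. Wire handles on the end walls reach y = +-130 mm (x from -33 to 43 mm); bolt guides and detent stand out in front to x = -106, up to z = 85 mm.
- basket_floor (a point): Centre of the basket's inner floor, the surface that parts lie on, 12 mm above the table; axes as the basket's. The floor is 141 (x) x 231 (y) mm between the walls. The left part (y over 30 mm) already holds a spout and steam-wand tips; the middle and the right part are free.
- basket_lid (a joint): Angle of the flat wire-mesh lid (rad): 0 = fully shut, 1.57 = upright, stops at 1.95 (leaning back). The stiff hinge holds it at any angle; 1 to 3 N at the free edge moves it. With the bolt home the lid's staple lands on the bolt's rod and the lid stops about 0.09 rad short of shut; with the bolt drawn it closes to 0.
- lid_edge (a point): Middle of the free edge of the lid's mesh, 148 mm from the hinge axis, on the lid's outer face (upper face when shut); x along the lid toward the hinge, z out of the outer face. The lid is 236 mm wide and 6 mm thick. A 40 mm wide steel tab goes on from here for 41 mm and carries the staple.
- lid_hinge (a point): Middle of the lid's hinge axis, which is parallel to the basket's y, at x = 74, z = 85 mm in the basket's frame; axes as the basket's. The lid swings up and back about it.
- staple (a point): The staple: a steel wire loop (4 mm wire, 18 mm wide inside) under the lid's tab, in the lid's x-z plane, reaching 38 mm below the lid's mid-plane. This point is the centre of the loop's opening where the rod goes through; when the lid is shut it lies on the bolt's axis. When the lid is open the loop points to the front.
- bolt (a joint): How far the bolt is drawn (m): 0 = fully home, 0.040 = fully out (end stops). The 8 mm rod slides parallel to the basket's y along the front wall; drawing it moves it to the basket's right (-y). A sprung detent holds it at either end: it takes 3 to 5 N to move it as far as half way, and from there it snaps on to the other end by itself.
- bolt_knob (a point): Centre of the bolt's round steel knob, 22 mm in diameter, 22 mm long along the rod, at the rod's right-hand end: in the basket's frame x = -95, z = 58 mm, y = -145 (home) or -185 mm (out). It stands clear to the right of the basket's corner: it can be pinched from above across the rod, or pushed on its flat right-hand end. Axes as the basket's.
- screen: The shower screen: flat round steel disc, 57 mm in diameter, 6 mm thick, with a small brass screw in the middle (8 mm high there), lying on the table. Origin: centre of its underside, z up.
- steam_tips: Steam-wand tips, a tapered steel piece 59 x 21 x 21 mm, lying in the left part of the basket. Origin: centre of its underside.
- spout: Twin coffee spout, steel, 60 x 38 x 51 mm, standing in the left part of the basket. Origin: centre of its underside.
- gasket: Bystander: flat black rubber ring, 72 mm across, 8 mm thick, near the screen. Origin: centre of its underside.
- nipple: Bystander: brass pipe nipple, 48 x 26 x 30 mm, near the screen. Origin: centre of its underside.
- tamper: Bystander: coffee tamper with a black handle, 58 mm in diameter, 90 mm high, to the left of the basket. Origin: centre of its underside.
- jug: Bystander: steel milk jug, 127 x 90 x 104 mm, to the left of the basket. Origin: centre of its underside.
Not all that is in view belongs to the job. Leave any purple or red look-alike of the steam_tips alone.

How it is judged:
By the outcome, as a careful person would: the job done as asked, in the order asked, and still so for the second after the job is handed in, with the robot touching nothing.
It also fails if it takes over 70 s, if anything falls off the work surface, if the arm or the gripper's body presses on something with over 40 N, if the wrist force passes 120 N, or if a joint passes its speed limit or range.

## Working session

There is one attempt and no reset: what is moved stays moved. The work goes in short steps, Python scripts to look and compute and a tool call to move; the robot and the scene stay as the last step left them, time stands still between calls to the robot, and variables do not carry over. Pictures are saved under pics/ and viewed, at most 10 in all, crops included, and the job is handed in when it is done.

Besides the shell and the picture viewer there is one more tool, called as name([rows], argument=value, ...), one row to a line, values as JSON. arm_command: Moves the arm, as the interface text tells. Its arguments: {"type":"object","properties":{"increments":{"type":"array","items":{"type":"object","properties":{"slide":{"type":"array","items":{"type":"number"}},"spin":{"type":"number"},"gripper":{"type":"number"}}}},"newtons":{"type":"number"}},"required":["increments"]}

```bash
ls; mkdir -p pics
cat > h.py <<'E'
import numpy as np, cv2
from scipy.spatial.transform import Rotation as R
from station import status, imaging, order
def cam(name):
    o=status.get_obs(); im=imaging.get_image(name)
    f=240/np.tan(np.radians(im["vfov"])/2)
    if "view" in im: V=np.array(im["view"])
    else:
        T=np.eye(4);T[:3,:3]=R.from_rotvec(o["tool_rot"]).as_matrix();T[:3,3]=o["tool_pos"]
        V=np.linalg.inv(T@np.array(im["mount"]))
    np.savez(f"pics/{name}_last.npz",V=V,f=f,cx=im["cx"],cy=im["cy"])
    return im["frame"],dict(V=V,f=f,cx=im["cx"],cy=im["cy"],extra={k:v for k,v in im.items() if k not in("frame","view","mount")})
def proj(c,P):
    p=np.atleast_2d(P)@c["V"][:3,:3].T+c["V"][:3,3]
    return np.c_[c["cx"]+c["f"]*p[:,0]/-p[:,2], c["cy"]-c["f"]*p[:,1]/-p[:,2]]
def ray(c,uv):
    d=np.array([(uv[0]-c["cx"])/c["f"],-(uv[1]-c["cy"])/c["f"],-1.])
    Rm=c["V"][:3,:3]; return -Rm.T@c["V"][:3,3], Rm.T@d
def atz(c,uv,z):
    o,d=ray(c,uv); return o+d*(z-o[2])/d[2]
def tri(obs):
    A=np.zeros((3,3));b=np.zeros(3)
    for c,uv in obs:
        o,d=ray(c,uv);d=d/np.linalg.norm(d);M=np.eye(3)-np.outer(d,d);A+=M;b+=M@o
    return np.linalg.solve(A,b)
def load(n): 
    z=np.load(n); return {k:z[k] for k in z.files}
def save(n,im): cv2.imwrite(n,im[:,:,::-1])
E
python3 - <<'E'
from h import *
for n in("side","top","wrist"):
    f,c=cam(n); save(f"pics/{n}0.png",f); np.savez(f"pics/{n}0.npz",**{k:c[k] for k in("V","f","cx","cy")}); print(n,c["extra"],c["V"].round(3).tolist())
print(status.get_obs())
E
```

```text
pics
side {'vfov': 54.82847784193898, 'cx': 315.7712188625917, 'cy': 235.96463018615654} [[-0.943, -0.332, -0.001, 0.529], [0.13, -0.372, 0.919, -0.142], [-0.306, 0.867, 0.394, -1.112], [0.0, 0.0, 0.0, 1.0]]
top {'vfov': 55.80600636487115, 'cx': 313.68366973873094, 'cy': 240.20267095682624} [[-0.028, -0.999, -0.017, 0.024], [0.999, -0.029, 0.039, -0.525], [-0.039, -0.016, 0.999, -1.033], [0.0, 0.0, 0.0, 1.0]]
wrist {'vfov': 58.65691930777687, 'cx': 323.46090607260305, 'cy': 238.62660915826402} [[0.391, -0.92, -0.001, -0.625], [0.874, 0.372, -0.314, 0.04], [0.289, 0.122, 0.949, -0.38], [0.0, 0.0, 0.0, 1.0]]
{'t': 0.15, 'q': array([-1.28804969e+00,  5.32163491e-02,  1.61397828e+00, -4.82822104e-06,
        1.47597735e+00, -1.18993325e-01]), 'dq': array([-8.75176677e-05, -1.46856959e-03, -4.81719424e-03,  9.56789162e-04,
       -1.90854693e-03,  8.70412885e-04]), 'effort': array([ 5.56363939e-04, -3.94242167e+01, -3.70723021e+01, -8.15180465e-05,
        4.63245655e-03,  1.08787356e-05]), 'tool_pos': array([ 0.24428818, -0.57488337,  0.30293862]), 'tool_rot': array([-3.07688366e+00, -6.26503248e-01,  2.10311581e-04]), 'contact_force': array([-0.29840106,  0.18414666,  0.90576845]), 'wrist_torque': array([-0.01220515,  0.02413263, -0.01154093]), 'grip_force': 0.0, 'opening': 0.0856532015568378}
```

View pics/top0.png

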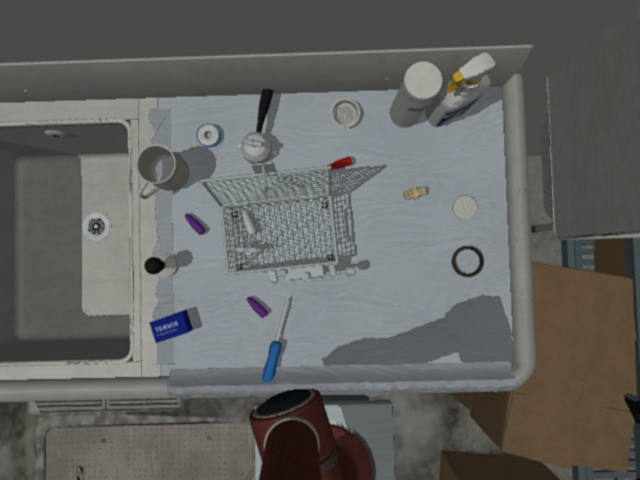

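View pics/side0.png

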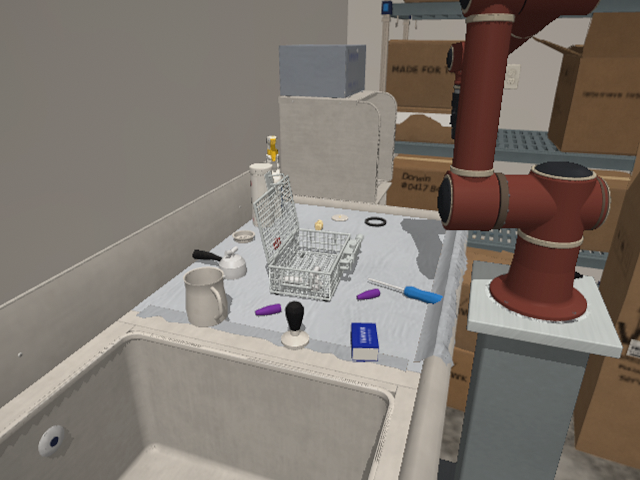

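Run:
```python
import cv2,numpy as np
t=cv2.imread('pics/top0.png'); s=cv2.imread('pics/side0.png')
a=cv2.resize(t[155:290,195:375],(800,600),interpolation=cv2.INTER_CUBIC)
cv2.imwrite('pics/c1.png',a)
b=cv2.resize(t[90:290,325:495],None,fx=3,fy=3,interpolation=cv2.INTER_CUBIC)
cc=cv2.resize(s[205:305,330:400],(280,400),interpolation=cv2.INTER_CUBIC)
m=np.zeros((600,790,3),np.uint8);m[:,:510]=b;m[:400,510:]=cc
cv2.imwrite('pics/c2.png',m)
```

```text
(no output)
```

View pics/c1.png

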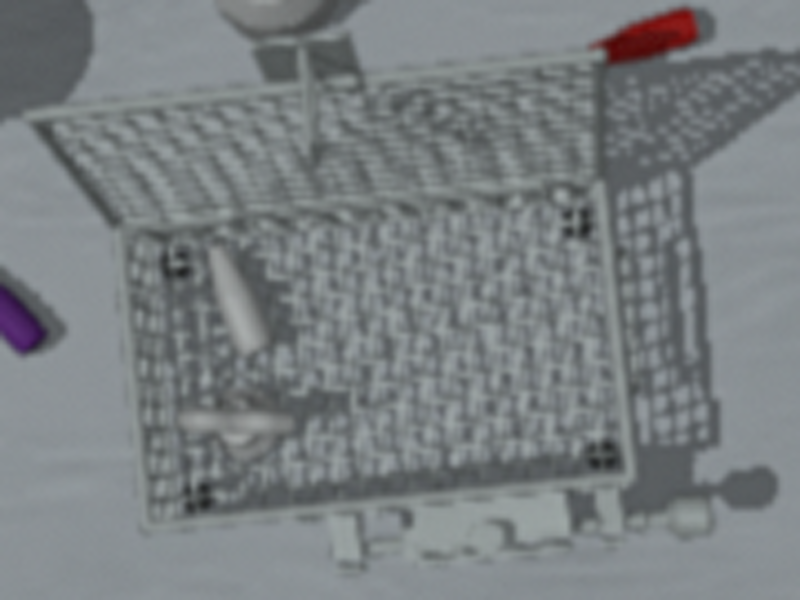

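View pics/c2.png

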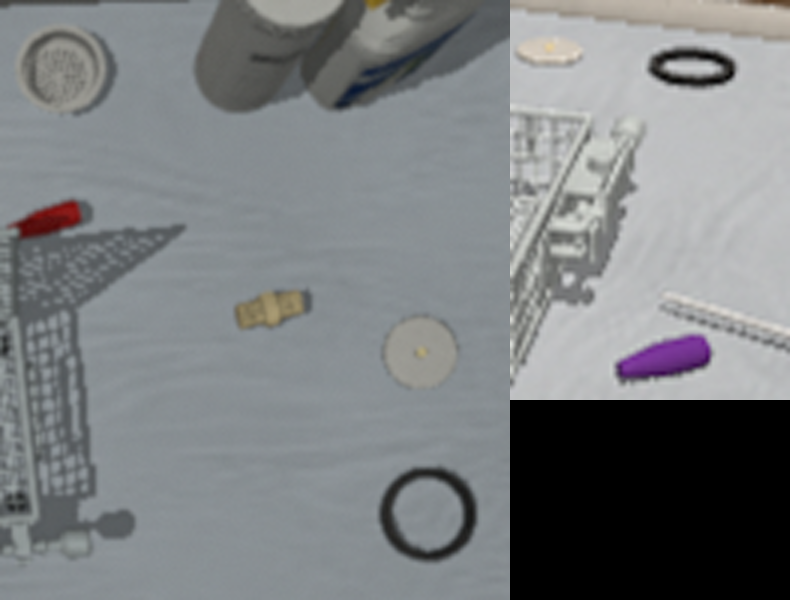

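Run:
```python
from h import *
from scipy.optimize import least_squares
t=load('pics/top0.npz'); s=load('pics/side0.npz')
k=lambda u,v:(195+u/4.4444,155+v/4.4444)
print('screen top/side tri',tri([(t,(465.3,207.3)),(s,(340,217))]), atz(t,(465.3,207.3),.008),atz(s,(340,217),.007))
print('knob tri',tri([(t,k(690,518)),(s,(359.2,237.5))]))
B=[(-73,118,81),(-73,-118,81),(73,-118,81),(73,118,81),(-95,-145,58)]
U=[k(145,522),k(632,478),k(600,187),k(118,228),k(690,518)]
def W(p,P):
    c,s_=np.cos(p[2]),np.sin(p[2]);P=np.array(P)/1000
    return P@np.array([[c,-s_,0],[s_,c,0],[0,0,1]]).T+[p[0],p[1],0]
f=lambda p:np.r_[(proj(t,W(p,B))-U).ravel(), (proj(s,W(p,[B[4]]))-[359.2,237.5]).ravel()]
r=least_squares(f,[.5,.05,.05]);print(r.x,f(r.x).round(1))
p=r.x
# lid angle: tab and lid edge in top
print('knob',W(p,[B[4]]), 'floor',W(p,[(0,-40,12)]))
for a in(1.5,1.6,1.7,1.8,1.9):
    e=[74-148*np.cos(a),0,85+148*np.sin(a)]
    print(a,proj(t,W(p,[[e[0],118,e[2]],[e[0],-118,e[2]]])).round(1).tolist(),[k(32,115),k(600,55)])
print('nipple',atz(t,(325+272/3,90+310/3),.015),'gasket',atz(t,(325+428/3,90+513/3),.008))
```

```text
screen top/side tri [ 0.592746   -0.34356626  0.00288968] [ 0.59109451 -0.34225     0.008     ] [ 0.59086577 -0.33291082  0.007     ]
knob tri [ 0.45487499 -0.06959226  0.05785959]
[0.53762996 0.08166022 0.06800156] [-0.1  0.9 -0.2  0.2  0.3 -1.9 -0.  -0.4 -0.3 -0.1  1.6  0.1]
knob [[ 0.45270215 -0.06945983  0.058     ]] floor [[0.54034793 0.04175267 0.012     ]]
1.5 [[203.7, 201.5], [332.5, 188.8]] [(202.20007200072, 180.8752587525875), (330.00135001350014, 167.3751237512375)]
1.6 [[203.0, 193.5], [331.7, 180.7]] [(202.20007200072, 180.8752587525875), (330.00135001350014, 167.3751237512375)]
1.7 [[202.4, 185.6], [330.9, 172.9]] [(202.20007200072, 180.8752587525875), (330.00135001350014, 167.3751237512375)]
1.8 [[202.1, 178.0], [330.1, 165.3]] [(202.20007200072, 180.8752587525875), (330.00135001350014, 167.3751237512375)]
1.9 [[202.1, 170.7], [329.3, 158.1]] [(202.20007200072, 180.8752587525875), (330.00135001350014, 167.3751237512375)]
nipple [ 0.62589689 -0.22823353  0.015     ] gasket [ 0.46761318 -0.34254732  0.008     ]
```

Basket pose fits both views (residual ≤2 px): centre (0.538, 0.082), yaw 0.068 rad, lid about 1.77 rad. 

Screen candidates in the top view are (465,207) and (346,113). The first is a flat disc with a brass screw in its middle, as described. The second has a raised rim and perforations, so it is a filter basket. The enlarged crop confirms that (465,207) is the screen.

The knob is at top view (350,272). I'll move above it and align tool y with basket x.

arm_command([
  {"slide": [0.39,-0.384,0],"spin": -70.9,"gripper": 0.2},
  {"slide": [0.39,-0.384,0],"spin": -70.9,"gripper": 0.2},
  {"slide": [0.39,-0.384,0],"spin": -70.9,"gripper": 0.2},
  {"slide": [0.39,-0.384,0],"spin": -70.9,"gripper": 0.2},
  {"slide": [0.39,-0.384,0],"spin": -70.9,"gripper": 0.2},
  {"slide": [0.39,-0.384,0],"spin": -70.9,"gripper": 0.2},
  {"slide": [0.39,-0.384,0],"spin": -70.9,"gripper": 0.2},
  {"slide": [0.39,-0.384,0],"spin": -70.9,"gripper": 0.2},
], newtons=40)

```text
t: 0.82
tool_pos: [0.3717, -0.2651, 0.3036]
tool_rot: [2.395, 2.033, 0.0]
contact_force: [0.1, -0.3, -0.3]
opening: 0.0512
grip_force: 0.0
```

```bash
cat >> h.py <<'E'
BP=np.array([0.53763,0.08166,0.0680])
def W(P,p=BP):
    c,s=np.cos(p[2]),np.sin(p[2]);P=np.atleast_2d(P)/1000
    return P@np.array([[c,-s,0],[s,c,0],[0,0,1]]).T+[p[0],p[1],0]
def go(target,yaw=None,verbose=1):
    "slide (tool axes) & spin to bring TCP to world target, tool y to angle yaw"
    o=status.get_obs();M=R.from_rotvec(o["tool_rot"]).as_matrix()
    d=M.T@(np.ravel(target)-o["tool_pos"]);y=np.arctan2(M[1,1],M[0,1])
    s=0 if yaw is None else -np.degrees((yaw-y+np.pi)%(2*np.pi)-np.pi)
    print('t',round(o["t"],2),'pos',o["tool_pos"].round(4),'yawy',round(np.degrees(y),2),'F',o["contact_force"].round(1),'op',round(o["opening"],4),'grip',round(o["grip_force"],1),'-> slide',d.round(4),'spin',round(s,1))
def tip(P): # basket mm, fingertip -> TCP world
    return W(P)[0]+[0,0,.073]
E
python3 -c "
from h import *
go([.4527,-.0695,.303],.068)"
```

```text
t 0.82 pos [ 0.3717 -0.2651  0.3036] yawy -9.37 F [ 0.1 -0.3 -0.3] op 0.0512 grip 0.0 -> slide [0.2062 0.0481 0.0007] spin -13.3
```

arm_command([
  {"slide": [0.206,0.048,0.05],"spin": -13.3,"gripper": 0.2},
  {"slide": [0.206,0.048,0.05],"spin": -13.3,"gripper": 0.2},
  {"slide": [0.206,0.048,0.05],"spin": -13.3,"gripper": 0.2},
  {"slide": [0.206,0.048,0.05],"spin": -13.3,"gripper": 0.2},
  {"slide": [0.206,0.048,0.05],"spin": -13.3,"gripper": 0.2},
  {"slide": [0.206,0.048,0.05],"spin": -13.3,"gripper": 0.2},
  {"slide": [0.206,0.048,0.05],"spin": -13.3,"gripper": 0.2},
  {"slide": [0.206,0.048,0.05],"spin": -13.3,"gripper": 0.2},
])

```text
t: 1.48
tool_pos: [0.4534, -0.072, 0.2537]
tool_rot: [-2.148, -2.292, 0.001]
contact_force: [0.1, 0.7, -0.0]
opening: 0.0513
grip_force: 0.0
```

```bash
python3 -c "
from h import *
f,c=cam('wrist');save('pics/w1.png',f);np.savez('pics/w1.npz',**{k:c[k] for k in('V','f','cx','cy')})
print('expected knob',proj(c,W([-95,-145,58])),'ends',proj(c,W([[-95,-156,58],[-95,-134,58]])),'fr corner',proj(c,W([-73,-118,81])))
go(W([-95,-145,112])[0],.068)"
```

```text
expected knob [[321.99283438 222.99674197]] ends [[322.06547665 239.08929249]
 [321.91834996 206.49609565]] fr corner [[359.7373769  189.14258114]]
t 1.53 pos [ 0.4534 -0.0728  0.2541] yawy 3.6 F [ 0.6 -0.2 -0.3] op 0.0514 grip 0.0 -> slide [ 0.0035 -0.0005  0.1421] spin -0.3
```

View pics/w1.png

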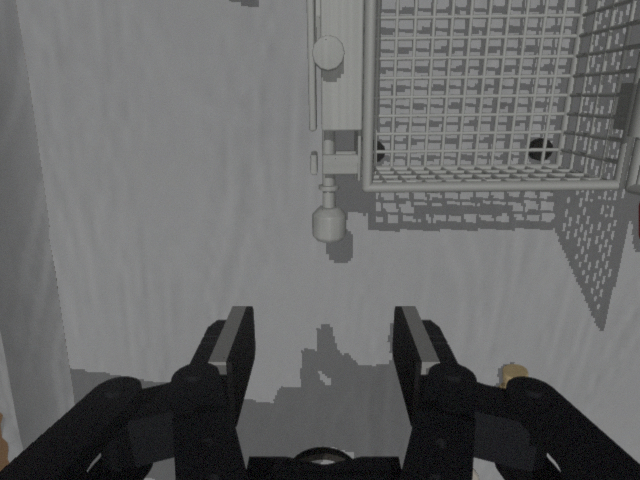

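Wrist view shows the knob centred at (328.5,224) and the basket's front-right rim corner at (365,187), about 6 px to the right of my prediction. I'll refine the pose with these.

Run:
```python
from h import *
from scipy.optimize import least_squares
t=load('pics/top0.npz'); s=load('pics/side0.npz');w=load('pics/w1.npz')
k=lambda u,v:(195+u/4.4444,155+v/4.4444)
print('knob tri w+t',tri([(t,k(690,518)),(w,(328.5,224))]),'w+s',tri([(s,(359.2,237.5)),(w,(328.5,224))]),'w@58',atz(w,(328.5,224),.058))
print('corner w+t',tri([(t,k(632,478)),(w,(365,187))]),'w@81',atz(w,(365,187),.081),'back corner w',atz(w,(628,187),.081))
B=[(-73,118,81),(-73,-118,81),(73,-118,81),(73,118,81),(-95,-145,58)]
U=[k(145,522),k(632,478),k(600,187),k(118,228),k(690,518)]
Bw=[(-73,-118,81),(73,-118,81),(-95,-145,58)];Uw=[(365,187),(628,187),(328.5,224)]
f=lambda p:np.r_[(proj(t,W(B,p))-U).ravel()*2, (proj(s,W([B[4]],p))-[359.2,237.5]).ravel()*2,(proj(w,W(Bw,p))-Uw).ravel()]
r=least_squares(f,BP,loss='soft_l1');print(r.x,f(r.x).round(1))
print(W([-95,-145,58],r.x))
```

```text
knob tri w+t [ 0.4547641  -0.06940353  0.06159355] w+s [ 0.45720127 -0.06999617  0.05733409] w@58 [ 0.45695892 -0.06986223  0.058     ]
corner w+t [ 0.47451342 -0.04055044  0.08086116] w@81 [ 0.47572877 -0.03958242  0.081     ] back corner w [ 0.62692435 -0.02975689  0.081     ]
[0.53975502 0.08208072 0.07647431] [ 0.   0.7 -0.4 -2.5 -0.4 -6.6 -0.9 -1.8 -0.5 -3.2  0.9 -0.3  0.2  2.7
 -9.3 -0.2 -1.3 -0.2]
[[ 0.45611065 -0.06975346  0.058     ]]
```

```bash
sed -i 's/^BP=.*/BP=np.array([0.5393,0.0818,0.0710])/' h.py; python3 -c "
from h import *
print(W([-95,-145,58]))
go(W([-95,-145,112])[0],.071)"
```

```text
[[ 0.4548257  -0.06957402  0.058     ]]
t 1.53 pos [ 0.4534 -0.0728  0.2541] yawy 3.6 F [ 0.6 -0.2 -0.3] op 0.0514 grip 0.0 -> slide [0.0032 0.0016 0.1421] spin -0.5
```

arm_command([
  {"slide": [0.003,0.0025,0.03],"spin": -0.5,"gripper": 0.2},
  {"slide": [0.003,0.0025,0.07],"spin": -0.5,"gripper": 0.2},
  {"slide": [0.003,0.0025,0.11],"spin": -0.5,"gripper": 0.2},
  {"slide": [0.003,0.0025,0.13],"spin": -0.5,"gripper": 0.2},
  {"slide": [0.003,0.0025,0.142],"spin": -0.5,"gripper": 0.2},
  {"slide": [0.003,0.0025,0.142],"spin": -0.5,"gripper": 0.2},
], newtons=25)

```text
t: 2.03
tool_pos: [0.4535, -0.0701, 0.1089]
tool_rot: [-2.14, -2.292, 0.005]
contact_force: [0.7, -0.3, -0.5]
opening: 0.051
grip_force: 0.0
```

arm_command([
  {"slide": [0,0,0],"spin": 0,"gripper": -0.6},
  {"slide": [0,0,0],"spin": 0,"gripper": -0.6},
  {"slide": [0,0,0],"spin": 0,"gripper": -0.6},
  {"slide": [0,0,0],"spin": 0,"gripper": -0.6},
  {"slide": [0,0,0],"spin": 0,"gripper": -0.6},
  {"slide": [0,0,0],"spin": 0,"gripper": -0.6},
])

```text
t: 2.53
tool_pos: [0.4566, -0.07, 0.1139]
tool_rot: [2.138, 2.298, -0.002]
contact_force: [-4.6, -4.0, 6.3]
opening: 0.0207
grip_force: 24.8
```

```bash
python3 -c "
from h import *
go(W([-95,-185,112])[0],.071)"
```

```text
t 2.53 pos [ 0.4566 -0.07    0.1139] yawy 4.14 F [-4.6 -4.   6.3] op 0.0207 grip 24.8 -> slide [-0.0394 -0.0017  0.002 ] spin 0.1
```

arm_command([
  {"slide": [-0.008,0,0],"spin": 0,"gripper": -0.6},
  {"slide": [-0.016,0,0],"spin": 0,"gripper": -0.6},
  {"slide": [-0.024,0,0],"spin": 0,"gripper": -0.6},
  {"slide": [-0.032,0,0],"spin": 0,"gripper": -0.6},
  {"slide": [-0.038,0,0],"spin": 0,"gripper": -0.6},
  {"slide": [-0.041,0,0],"spin": 0,"gripper": -0.6},
  {"slide": [-0.041,0,0],"spin": 0,"gripper": -0.6},
])

```text
t: 3.12
tool_pos: [0.4596, -0.1102, 0.1139]
tool_rot: [2.14, 2.299, 0.002]
contact_force: [-4.5, 1.9, 6.4]
opening: 0.0205
grip_force: 25.6
```

```bash
python3 -c "
from h import *
go(W([-95,-185,112])[0],.071)"
```

```text
t 3.12 pos [ 0.4596 -0.1102  0.1139] yawy 4.09 F [-4.5  1.9  6.4] op 0.0205 grip 25.6 -> slide [ 0.0009 -0.0018  0.0019] spin 0.0
```

arm_command([
  {"slide": [0,0,0],"spin": 0,"gripper": 0.2},
  {"slide": [0,0,0],"spin": 0,"gripper": 0.2},
  {"slide": [0,0,0],"spin": 0,"gripper": 0.2},
  {"slide": [0,0,-0.04],"spin": 0,"gripper": 0.2},
  {"slide": [0,0,-0.08],"spin": 0,"gripper": 0.2},
  {"slide": [0,0,-0.12],"spin": 0,"gripper": 0.3},
  {"slide": [-0.03,0.014,-0.14],"spin": 0,"gripper": 0.6},
  {"slide": [-0.06,0.029,-0.14],"spin": 0,"gripper": 0.6},
])

```text
t: 3.78
tool_pos: [0.4949, -0.1686, 0.2598]
tool_rot: [2.128, 2.293, 0.006]
contact_force: [0.7, 0.2, 1.0]
opening: 0.068
grip_force: 0.0
```

arm_command([
  {"slide": [-0.18,0.086,0],"spin": 0,"gripper": 0.6},
  {"slide": [-0.18,0.086,0],"spin": 0,"gripper": 0.6},
  {"slide": [-0.18,0.086,0],"spin": 0,"gripper": 0.6},
  {"slide": [-0.18,0.086,0],"spin": 0,"gripper": 0.6},
  {"slide": [-0.18,0.086,0],"spin": 0,"gripper": 0.6},
  {"slide": [-0.18,0.086,0],"spin": 0,"gripper": 0.6},
  {"slide": [-0.18,0.086,0],"spin": 0,"gripper": 0.6},
  {"slide": [-0.18,0.086,0],"spin": 0,"gripper": 0.6},
])

```text
t: 4.45
tool_pos: [0.5905, -0.3405, 0.2513]
tool_rot: [-2.139, -2.299, -0.0]
contact_force: [-0.3, -0.3, 0.4]
opening: 0.0686
grip_force: 0.0
```

```bash
sed -i 's/^BP=.*/BP=np.array([0.5405,0.0818,0.0710])/' h.py; python3 -c "
from h import *
f,c=cam('wrist');save('pics/w2.png',f);np.savez('pics/w2.npz',**{k:c[k] for k in('V','f','cx','cy')})
print('expected screw',proj(c,[.591,-.342,.008]))
go([.591,-.342,.25],.071)
f,c=cam('top');t=cv2.resize(f[220:300,280:380],(400,320),interpolation=cv2.INTER_CUBIC)
m=np.zeros((480,800,3),np.uint8);m[:,:]=0
w=cv2.imread('pics/w2.png')[:,:,::-1];m[:360,:480]=cv2.resize(w,(480,360),interpolation=cv2.INTER_AREA);m[:256,480:]=cv2.resize(t,(320,256));save('pics/m3.png',m)"
```

```text
expected screw [[323.31856497 210.96911835]]
t 4.5 pos [ 0.5905 -0.34    0.2517] yawy 4.16 F [ 1.1 -0.3 -1.1] op 0.0682 grip 0.0 -> slide [-0.002   0.0004  0.0017] spin 0.1
```

View pics/m3.png

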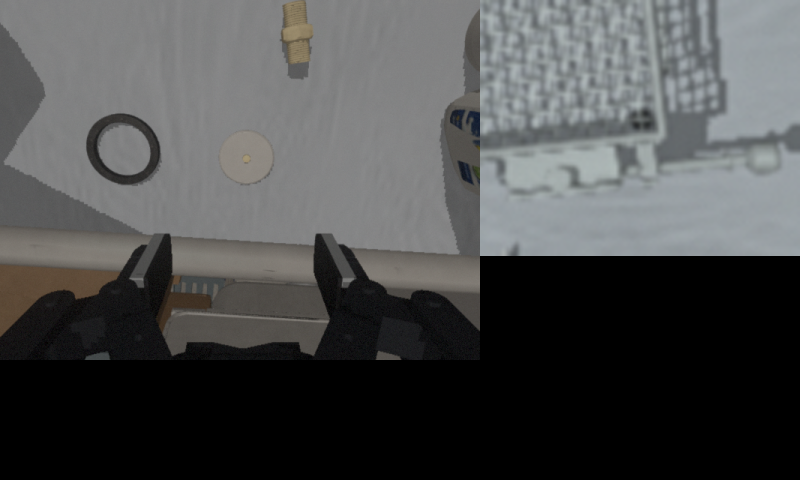

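Screw appears at (329,211) in the wrist view, about 4 mm further in x than the top view says. I'll aim at x≈0.594. The top crop shows the knob and rod drawn out. Next I'll descend until the tips touch the table.

```bash
python3 -c "
from h import *
w=load('pics/w2.npz');t=load('pics/top0.npz')
print(tri([(w,(328.9,211.2)),(t,(465.3,207.3))]),atz(w,(328.9,211.2),.008))
go([.594,-.342,.084],.071)"
```

```text
[ 0.59531265 -0.35140844 -0.02428626] [ 0.59523099 -0.34187461  0.008     ]
t 4.55 pos [ 0.5905 -0.3398  0.252 ] yawy 4.17 F [ 0.4  0.2 -0.5] op 0.0687 grip 0.0 -> slide [-0.0025  0.0034  0.168 ] spin 0.1
```

arm_command([
  {"slide": [-0.002,0.0035,0.04],"spin": 0,"gripper": 0.68},
  {"slide": [-0.002,0.0035,0.08],"spin": 0,"gripper": 0.68},
  {"slide": [-0.002,0.0035,0.12],"spin": 0,"gripper": 0.68},
  {"slide": [-0.002,0.0035,0.15],"spin": 0,"gripper": 0.68},
  {"slide": [-0.002,0.0035,0.165],"spin": 0,"gripper": 0.68},
  {"slide": [-0.002,0.0035,0.17],"spin": 0,"gripper": 0.68},
  {"slide": [-0.002,0.0035,0.17],"spin": 0,"gripper": 0.68},
], newtons=20)

```text
t: 5.13
tool_pos: [0.594, -0.3419, 0.0815]
tool_rot: [-2.139, -2.3, 0.0]
contact_force: [0.2, 0.4, 0.4]
opening: 0.0718
grip_force: 0.0
```

arm_command([
  {"slide": [0,0,0.002],"spin": 0,"gripper": 0.68},
  {"slide": [0,0,0.004],"spin": 0,"gripper": 0.68},
  {"slide": [0,0,0.004],"spin": 0,"gripper": 0.68},
])

```text
t: 5.38
tool_pos: [0.5955, -0.3435, 0.0804]
tool_rot: [2.137, 2.297, 0.001]
contact_force: [-0.6, -0.9, -0.5]
opening: 0.0716
grip_force: 0.0
```

arm_command([
  {"slide": [0,0,0.002],"spin": 0,"gripper": 0.68},
  {"slide": [0,0,0.002],"spin": 0,"gripper": 0.68},
])

```text
t: 5.55
tool_pos: [0.5947, -0.343, 0.0768]
tool_rot: [2.139, 2.299, 0.0]
contact_force: [-0.1, -0.1, 0.6]
opening: 0.0718
grip_force: 0.0
```

arm_command([
  {"slide": [0,0,0.002],"spin": 0,"gripper": 0.68},
  {"slide": [0,0,0.003],"spin": 0,"gripper": 0.68},
  {"slide": [0,0,0.003],"spin": 0,"gripper": 0.68},
])

```text
t: 5.8
tool_pos: [0.5941, -0.3426, 0.0725]
tool_rot: [-2.14, -2.299, 0.0]
contact_force: [-0.7, -0.8, 0.0]
opening: 0.0718
grip_force: 0.0
```

arm_command([
  {"slide": [0,0,0.001],"spin": 0,"gripper": 0.68},
  {"slide": [0,0,0.002],"spin": 0,"gripper": 0.68},
  {"slide": [0,0,0.002],"spin": 0,"gripper": 0.68},
])

```text
t: 6.05
tool_pos: [0.5942, -0.3426, 0.0705]
tool_rot: [-2.14, -2.299, 0.0]
contact_force: [-0.3, -0.0, -0.9]
opening: 0.0716
grip_force: 0.0
```

arm_command([
  {"slide": [0,0,0],"spin": 0,"gripper": 0.5},
  {"slide": [0,0,0],"spin": 0,"gripper": 0.3},
  {"slide": [0,0,0],"spin": 0,"gripper": 0.3},
  {"slide": [0,0,0],"spin": 0,"gripper": 0.3},
  {"slide": [0,0,0],"spin": 0,"gripper": 0.3},
])

```text
t: 6.47
tool_pos: [0.5943, -0.3427, 0.071]
tool_rot: [2.14, 2.3, -0.0]
contact_force: [-1.1, -0.0, 0.6]
opening: 0.0554
grip_force: 0.2
```

arm_command([
  {"slide": [0,0,0],"spin": 0,"gripper": 0.15},
  {"slide": [0,0,0],"spin": 0,"gripper": 0.15},
  {"slide": [0,0,0],"spin": 0,"gripper": 0.15},
  {"slide": [0,0,0],"spin": 0,"gripper": 0.15},
], newtons=30)

```text
t: 6.8
tool_pos: [0.5946, -0.3429, 0.0716]
tool_rot: [2.14, 2.299, 0.0]
contact_force: [-1.3, 1.0, 5.3]
opening: 0.0522
grip_force: 31.4
```

```bash
python3 -c "
from h import *
f,c=cam('wrist');s,_=cam('side');t,_=cam('top')
m=np.zeros((480,800,3),np.uint8);m[:,:480]=cv2.resize(f[160:480,160:480],(480,480),interpolation=cv2.INTER_AREA)
m[:300,480:]=cv2.resize(s[190:250,310:374],(320,300),interpolation=cv2.INTER_CUBIC);save('pics/m4.png',m)"
```

```text
(no output)
```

View pics/m4.png

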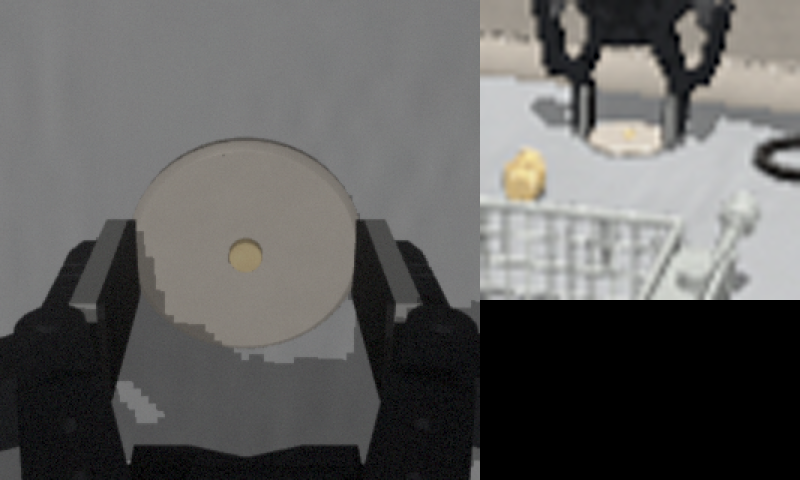

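arm_command([
  {"slide": [0,0,-0.01],"spin": 0,"gripper": 0.1},
  {"slide": [0,0,-0.03],"spin": 0,"gripper": 0.1},
  {"slide": [0,0,-0.07],"spin": 0,"gripper": 0.1},
  {"slide": [0,0,-0.11],"spin": 0,"gripper": 0.1},
  {"slide": [0,0,-0.15],"spin": 0,"gripper": 0.1},
  {"slide": [0,0,-0.16],"spin": 0,"gripper": 0.1},
], newtons=40)

```text
t: 7.45
tool_pos: [0.5968, -0.3443, 0.2401]
tool_rot: [2.131, 2.291, 0.003]
contact_force: [1.3, -1.1, 2.0]
opening: 0.0516
grip_force: 41.9
```

```bash
python3 -c "
from h import *
go(W([-5,-45,228])[0],.071)
print(np.array(imaging.get_image('wrist')['mount']).round(3).tolist())"
```

```text
t 7.45 pos [ 0.5968 -0.3443  0.2401] yawy 4.13 F [ 1.3 -1.1  2. ] op 0.0516 grip 41.9 -> slide [ 0.3841 -0.0306  0.0086] spin 0.1
[[0.0, 0.949, 0.315, 0.08], [1.0, -0.0, -0.0, 0.001], [-0.0, 0.315, -0.949, -0.07], [0.0, 0.0, 0.0, 1.0]]
```

arm_command([
  {"slide": [0.03,-0.002,0],"spin": 0,"gripper": 0.1},
  {"slide": [0.06,-0.004,0],"spin": 0,"gripper": 0.1},
  {"slide": [0.09,-0.007,0],"spin": 0,"gripper": 0.1},
  {"slide": [0.12,-0.009,0],"spin": 0,"gripper": 0.1},
  {"slide": [0.15,-0.011,0],"spin": 0,"gripper": 0.1},
  {"slide": [0.18,-0.013,0],"spin": 0,"gripper": 0.1},
  {"slide": [0.21,-0.015,0],"spin": 0,"gripper": 0.1},
  {"slide": [0.24,-0.018,0],"spin": 0,"gripper": 0.1},
])

```text
t: 8.17
tool_pos: [0.5579, -0.1029, 0.2287]
tool_rot: [-2.139, -2.298, 0.002]
contact_force: [0.2, 0.5, -0.3]
opening: 0.0513
grip_force: 41.9
```

arm_command([
  {"slide": [0.03,-0.002,0],"spin": 0,"gripper": 0.1},
  {"slide": [0.06,-0.004,0],"spin": 0,"gripper": 0.1},
  {"slide": [0.09,-0.007,0],"spin": 0,"gripper": 0.1},
  {"slide": [0.12,-0.009,0],"spin": 0,"gripper": 0.1},
  {"slide": [0.142,-0.01,0],"spin": 0,"gripper": 0.1},
  {"slide": [0.142,-0.01,0],"spin": 0,"gripper": 0.1},
  {"slide": [0.142,-0.01,0],"spin": 0,"gripper": 0.1},
  {"slide": [0.142,-0.01,0],"spin": 0,"gripper": 0.1},
])

```text
t: 8.83
tool_pos: [0.5386, 0.0359, 0.2297]
tool_rot: [-2.139, -2.299, 0.002]
contact_force: [-0.9, -0.6, -0.0]
opening: 0.0517
grip_force: 41.9
```

```bash
python3 -c "
from h import *
go(W([-5,-45,84])[0],.071)"
```

```text
t 8.83 pos [0.5386 0.0359 0.2297] yawy 4.12 F [-0.9 -0.6 -0. ] op 0.0517 grip 41.9 -> slide [0.0006 0.0004 0.1457] spin 0.1
```

arm_command([
  {"slide": [0,0,0.03],"spin": 0,"gripper": 0.1},
  {"slide": [0,0,0.06],"spin": 0,"gripper": 0.1},
  {"slide": [0,0,0.09],"spin": 0,"gripper": 0.1},
  {"slide": [0,0,0.115],"spin": 0,"gripper": 0.1},
  {"slide": [0,0,0.13],"spin": 0,"gripper": 0.1},
  {"slide": [0,0,0.138],"spin": 0,"gripper": 0.1},
  {"slide": [0,0,0.141],"spin": 0,"gripper": 0.1},
  {"slide": [0,0,0.141],"spin": 0,"gripper": 0.1},
])

```text
t: 9.5
tool_pos: [0.539, 0.0356, 0.0895]
tool_rot: [-2.141, -2.298, 0.001]
contact_force: [0.4, -0.1, -0.3]
opening: 0.0513
grip_force: 41.9
```

arm_command([
  {"slide": [0,0,0.002],"spin": 0,"gripper": 0.1},
  {"slide": [0,0,0.003],"spin": 0,"gripper": 0.1},
  {"slide": [0,0,0.004],"spin": 0,"gripper": 0.1},
  {"slide": [0,0,0.004],"spin": 0,"gripper": 0.1},
])

```text
t: 9.83
tool_pos: [0.5394, 0.0363, 0.0866]
tool_rot: [2.139, 2.299, 0.001]
contact_force: [-0.4, 0.4, -0.6]
opening: 0.0515
grip_force: 41.9
```

arm_command([
  {"slide": [0,0,0.001],"spin": 0,"gripper": 0.1},
  {"slide": [0,0,0.002],"spin": 0,"gripper": 0.1},
  {"slide": [0,0,0.002],"spin": 0,"gripper": 0.1},
  {"slide": [0,0,0.002],"spin": 0,"gripper": 0.1},
])

```text
t: 10.17
tool_pos: [0.5389, 0.0364, 0.0839]
tool_rot: [-2.14, -2.3, 0.0]
contact_force: [0.3, -1.0, -1.2]
opening: 0.0516
grip_force: 41.9
```

arm_command([
  {"slide": [0,0,0.001],"spin": 0,"gripper": 0.1},
  {"slide": [0,0,0.0015],"spin": 0,"gripper": 0.1},
  {"slide": [0,0,0.0015],"spin": 0,"gripper": 0.1},
])

```text
t: 10.42
tool_pos: [0.5392, 0.0363, 0.0837]
tool_rot: [-2.14, -2.299, 0.001]
contact_force: [-5.9, 0.3, 9.1]
opening: 0.0512
grip_force: 43.4
```

Floor contact at 9 N. Releasing, rising, then checking.

arm_command([
  {"slide": [0,0,-0.001],"spin": 0,"gripper": 0.3},
  {"slide": [0,0,-0.001],"spin": 0,"gripper": 0.5},
  {"slide": [0,0,-0.001],"spin": 0,"gripper": 0.6},
  {"slide": [0,0,-0.001],"spin": 0,"gripper": 0.6},
  {"slide": [0,0,-0.02],"spin": 0,"gripper": 0.6},
  {"slide": [0,0,-0.06],"spin": 0,"gripper": 0.6},
  {"slide": [0,0,-0.1],"spin": 0,"gripper": 0.6},
  {"slide": [0,0,-0.14],"spin": 0,"gripper": 0.4},
])

```text
t: 11.08
tool_pos: [0.5379, 0.0363, 0.2229]
tool_rot: [-2.138, -2.298, 0.004]
contact_force: [0.6, 0.0, -0.2]
opening: 0.0598
grip_force: 0.0
```

arm_command([
  {"slide": [-0.03,0,-0.04],"spin": 0,"gripper": 0},
  {"slide": [-0.06,0,-0.08],"spin": 0,"gripper": -1},
  {"slide": [-0.09,0,-0.1],"spin": 0,"gripper": -1},
  {"slide": [-0.12,0,-0.11],"spin": 0,"gripper": -1},
  {"slide": [-0.12,0,-0.11],"spin": 0,"gripper": -1},
  {"slide": [-0.12,0,-0.11],"spin": 0,"gripper": -1},
])

```text
t: 11.58
tool_pos: [0.5477, -0.085, 0.3336]
tool_rot: [2.143, 2.295, 0.001]
contact_force: [-0.2, 0.6, -0.5]
opening: -0.0001
grip_force: 0.0
```

```bash
python3 -c "
from h import *
f,c=cam('wrist');save('pics/w5.png',f);np.savez('pics/w5.npz',**{k:c[k] for k in('V','f','cx','cy')})
a=1.77
for a in (1.7,1.77,1.85):
  e=lambda r,y:[74-r*np.cos(a),y,85+r*np.sin(a)]
  print(a,proj(c,W([e(148,-118),e(148,0),e(189,-20),e(189,20)])).round().tolist())
go(W([140,-70,300])[0],.071)"
```

```text
1.7 [[562.0, 178.0], [627.0, -191.0], [743.0, -193.0], [801.0, -431.0]]
1.77 [[585.0, 177.0], [655.0, -187.0], [787.0, -188.0], [850.0, -419.0]]
1.85 [[609.0, 175.0], [683.0, -182.0], [830.0, -179.0], [896.0, -401.0]]
t 11.63 pos [ 0.5473 -0.0838  0.3319] yawy 4.03 F [ 0.2 -0.   0.8] op 0.0001 grip 0.0 -> slide [0.0957 0.145  0.0318] spin -0.0
```

View pics/w5.png

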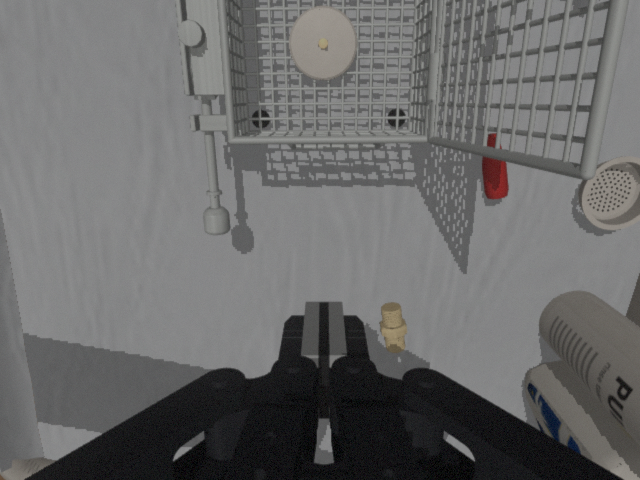

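The disc lies flat at (323,43) inside the right/middle of the basket, and the bolt is out, with the knob at (216,220). The lid corner at (587,177) matches an angle of 1.77 rad. Now I'll move behind the lid, clear of the tab.

arm_command([
  {"slide": [0.018,0.029,0],"spin": 0,"gripper": -1},
  {"slide": [0.036,0.058,0],"spin": 0,"gripper": -1},
  {"slide": [0.054,0.087,0],"spin": 0,"gripper": -1},
  {"slide": [0.072,0.116,0],"spin": 0,"gripper": -1},
  {"slide": [0.091,0.145,0],"spin": 0,"gripper": -1},
  {"slide": [0.091,0.145,0.02],"spin": 0,"gripper": -1},
  {"slide": [0.091,0.145,0.045],"spin": 0,"gripper": -1},
  {"slide": [0.091,0.145,0.062],"spin": 0,"gripper": -1},
])

```text
t: 12.3
tool_pos: [0.6845, 0.0204, 0.2657]
tool_rot: [-2.133, -2.3, 0.006]
contact_force: [-0.2, -0.3, -1.1]
opening: 0.0001
grip_force: 0.0
```

Run:
```python
from h import *
go(W([135,-75,268])[0],.071)
rr=125
for a in np.r_[1.77,1.6,1.5:-0.01:-.1]:
    d=np.array([-np.cos(a),np.sin(a)]);n=np.array([np.sin(a),np.cos(a)]);
    if a>1.57: x=74+148*d[0]+3*n[0]+14.5; z=195
    else:
        P=np.array([74,85])+rr*d+3*n; x,z=P[0]+14.5,P[1]
    print(round(a,2),round(x-135),round(-(z-195)),end=' | ')
```

```text
t 12.3 pos [0.6845 0.0204 0.2657] yawy 4.3 F [-0.2 -0.3 -1.1] op 0.0001 grip 0.0 -> slide [-0.0036 -0.0043 -0.0023] spin 0.2
1.77 -14 0 | 1.6 -39 0 | 1.5 -52 -15 | 1.4 -65 -14 | 1.3 -77 -11 | 1.2 -89 -8 | 1.1 -101 -3 | 1.0 -112 3 | 0.9 -122 10 | 0.8 -131 18 | 0.7 -140 27 | 0.6 -148 37 | 0.5 -155 47 | 0.4 -160 59 | 0.3 -165 70 | 0.2 -168 82 | 0.1 -171 95 | -0.0 -172 107 |
```

arm_command([
  {"slide": [0,-0.008,0],"spin": 0,"gripper": -1},
  {"slide": [0,-0.015,0],"spin": 0,"gripper": -1},
  {"slide": [0,-0.021,0],"spin": 0,"gripper": -1},
  {"slide": [0,-0.027,0],"spin": 0,"gripper": -1},
  {"slide": [0,-0.034,0],"spin": 0,"gripper": -1},
  {"slide": [0,-0.041,0],"spin": 0,"gripper": -1},
  {"slide": [0,-0.048,0],"spin": 0,"gripper": -1},
  {"slide": [0,-0.055,0],"spin": 0,"gripper": -1},
])

```text
t: 12.97
tool_pos: [0.6306, 0.0135, 0.272]
tool_rot: [2.139, 2.298, 0.002]
contact_force: [2.8, 0.6, 2.6]
opening: 0.0001
grip_force: 1.4
```

```bash
python3 -c "
from h import *
f,c=cam('top');save('pics/t6.png',cv2.resize(f[130:300,190:390],(800,680),interpolation=cv2.INTER_CUBIC)[:600])
go(W([135,-75,268])[0],.071)"
```

```text
t 13.02 pos [0.6296 0.0135 0.2715] yawy 4.11 F [ 1.7 -0.   0.7] op -0.0 grip 0.3 -> slide [-0.0006  0.0509  0.0035] spin 0.0
```

arm_command([
  {"slide": [0,-0.007,0],"spin": 0,"gripper": -1},
  {"slide": [0,-0.014,0],"spin": 0,"gripper": -1},
  {"slide": [0,-0.021,0],"spin": 0,"gripper": -1},
  {"slide": [0,-0.028,0],"spin": 0,"gripper": -1},
  {"slide": [0,-0.035,0],"spin": 0,"gripper": -1},
  {"slide": [0,-0.042,0],"spin": 0,"gripper": -1},
  {"slide": [0,-0.049,0.001],"spin": 0,"gripper": -1},
  {"slide": [0,-0.054,0.003],"spin": 0,"gripper": -1},
])

```text
t: 13.68
tool_pos: [0.5763, 0.01, 0.2676]
tool_rot: [2.14, 2.3, 0.0]
contact_force: [2.4, -0.2, -0.2]
opening: 0.0002
grip_force: 1.0
```

```bash
python3 -c "
from h import *
go(W([135,-75,268])[0],.071)"
```

```text
t 13.68 pos [0.5763 0.01   0.2676] yawy 4.12 F [ 2.4 -0.2 -0.2] op 0.0002 grip 1.0 -> slide [-0.0009  0.1044 -0.0004] spin 0.0
```

arm_command([
  {"slide": [0,-0.004,0.001],"spin": 0,"gripper": -1},
  {"slide": [0,-0.0075,0.003],"spin": 0,"gripper": -1},
  {"slide": [0,-0.012,0.0065],"spin": 0,"gripper": -1},
  {"slide": [0,-0.017,0.01],"spin": 0,"gripper": -1},
  {"slide": [0,-0.022,0.014],"spin": 0,"gripper": -1},
  {"slide": [0,-0.0265,0.018],"spin": 0,"gripper": -1},
  {"slide": [0,-0.031,0.0225],"spin": 0,"gripper": -1},
  {"slide": [0,-0.0355,0.027],"spin": 0,"gripper": -1},
])

```text
t: 14.35
tool_pos: [0.541, 0.0074, 0.2399]
tool_rot: [-2.14, -2.3, 0.001]
contact_force: [0.5, -0.2, 2.8]
opening: -0.0002
grip_force: 0.9
```

```bash
python3 -c "
from h import *
go(W([135,-75,268])[0],.071)"
```

```text
t 14.35 pos [0.541  0.0074 0.2399] yawy 4.12 F [ 0.5 -0.2  2.8] op -0.0002 grip 0.9 -> slide [-0.0008  0.1398 -0.0282] spin 0.1
```

arm_command([
  {"slide": [0,-0.004,0.005],"spin": 0,"gripper": -1},
  {"slide": [0,-0.008,0.01],"spin": 0,"gripper": -1},
  {"slide": [0,-0.012,0.015],"spin": 0,"gripper": -1},
  {"slide": [0,-0.015,0.02],"spin": 0,"gripper": -1},
  {"slide": [0,-0.018,0.026],"spin": 0,"gripper": -1},
  {"slide": [0,-0.02,0.032],"spin": 0,"gripper": -1},
  {"slide": [0,-0.023,0.037],"spin": 0,"gripper": -1},
  {"slide": [0,-0.025,0.042],"spin": 0,"gripper": -1},
])

```text
t: 15.02
tool_pos: [0.5165, 0.0057, 0.1977]
tool_rot: [2.14, 2.3, 0.001]
contact_force: [1.0, 0.8, 0.6]
opening: 0.0003
grip_force: 0.7
```

arm_command([
  {"slide": [0,-0.001,0.003],"spin": 0,"gripper": -1},
  {"slide": [0,-0.002,0.006],"spin": 0,"gripper": -1},
  {"slide": [0,-0.003,0.009],"spin": 0,"gripper": -1},
  {"slide": [0,-0.003,0.012],"spin": 0,"gripper": -1},
  {"slide": [0,-0.004,0.015],"spin": 0,"gripper": -1},
  {"slide": [0,-0.004,0.018],"spin": 0,"gripper": -1},
  {"slide": [0,-0.005,0.02],"spin": 0,"gripper": -1},
  {"slide": [0,-0.005,0.022],"spin": 0,"gripper": -1},
])

```text
t: 15.68
tool_pos: [0.5115, 0.0053, 0.1762]
tool_rot: [-2.14, -2.3, 0.0]
contact_force: [0.0, 0.8, 2.1]
opening: 0.0007
grip_force: 0.6
```

```bash
python3 -c "
from h import *
go(W([-37,-75,161])[0],.071)"
```

```text
t 15.68 pos [0.5115 0.0053 0.1762] yawy 4.12 F [0.  0.8 2.1] op 0.0007 grip 0.6 -> slide [-0.0007 -0.0027  0.0152] spin 0.1
```

arm_command([
  {"slide": [0,-0.001,0.0015],"spin": 0,"gripper": -1},
  {"slide": [0,-0.001,0.003],"spin": 0,"gripper": -1},
  {"slide": [0,-0.001,0.0045],"spin": 0,"gripper": -1},
  {"slide": [0,-0.001,0.006],"spin": 0,"gripper": -1},
  {"slide": [0,-0.001,0.0075],"spin": 0,"gripper": -1},
  {"slide": [0,-0.001,0.009],"spin": 0,"gripper": -1},
  {"slide": [0,-0.001,0.0105],"spin": 0,"gripper": -1},
  {"slide": [0,-0.001,0.0115],"spin": 0,"gripper": -1},
])

```text
t: 16.35
tool_pos: [0.5105, 0.0052, 0.1646]
tool_rot: [-2.14, -2.3, 0.0]
contact_force: [-0.9, -0.7, 1.8]
opening: 0.0001
grip_force: 0.6
```

arm_command([
  {"slide": [0,0,0.001],"spin": 0,"gripper": -1},
  {"slide": [0,0,0.002],"spin": 0,"gripper": -1},
  {"slide": [0,0,0.003],"spin": 0,"gripper": -1},
  {"slide": [0,0,0.004],"spin": 0,"gripper": -1},
  {"slide": [0,0,0.004],"spin": 0,"gripper": -1},
])

```text
t: 16.77
tool_pos: [0.5107, 0.0052, 0.1607]
tool_rot: [2.14, 2.3, 0.0]
contact_force: [-0.1, -0.1, 0.5]
opening: -0.0
grip_force: 0.0
```

```bash
python3 -c "
from h import *
go(W([-37,-75,161])[0],.071)"
```

```text
t 16.77 pos [0.5107 0.0052 0.1607] yawy 4.12 F [-0.1 -0.1  0.5] op -0.0 grip 0.0 -> slide [-0.0007 -0.0018 -0.0003] spin 0.0
```

arm_command([
  {"slide": [0,0,0.001],"spin": 0,"gripper": -1},
  {"slide": [0,0,0.002],"spin": 0,"gripper": -1},
  {"slide": [0,0,0.002],"spin": 0,"gripper": -1},
])

```text
t: 17.02
tool_pos: [0.5109, 0.0052, 0.1605]
tool_rot: [-2.14, -2.3, 0.0]
contact_force: [-5.6, 1.0, 8.8]
opening: -0.0002
grip_force: 4.7
```

arm_command([
  {"slide": [0,0,0.001],"spin": 0,"gripper": -1},
  {"slide": [0,0,0.002],"spin": 0,"gripper": -1},
  {"slide": [0,0,0.002],"spin": 0,"gripper": -1},
])

```text
t: 17.27
tool_pos: [0.5111, 0.0052, 0.1603]
tool_rot: [-2.139, -2.3, 0.001]
contact_force: [-10.9, 0.6, 19.2]
opening: 0.0003
grip_force: 9.7
```

Hard stop with the tip at about 87 mm, so the lid is shut. Now retreating to the right of the knob.

arm_command([
  {"slide": [0,0,-0.005],"spin": 0,"gripper": -1},
  {"slide": [0,0,-0.02],"spin": 0,"gripper": -1},
  {"slide": [0,0,-0.05],"spin": 0,"gripper": -1},
  {"slide": [0,0,-0.08],"spin": 0,"gripper": -1},
  {"slide": [-0.03,-0.012,-0.1],"spin": 0,"gripper": -1},
  {"slide": [-0.06,-0.024,-0.1],"spin": 0,"gripper": -1},
  {"slide": [-0.09,-0.036,-0.1],"spin": 0,"gripper": -1},
  {"slide": [-0.12,-0.048,-0.1],"spin": 0,"gripper": -1},
])

```text
t: 17.93
tool_pos: [0.4712, -0.119, 0.2577]
tool_rot: [2.138, 2.299, 0.001]
contact_force: [0.2, -0.4, 0.4]
opening: 0.0001
grip_force: 0.0
```

arm_command([
  {"slide": [-0.028,-0.008,0],"spin": 0,"gripper": -1},
  {"slide": [-0.028,-0.008,0],"spin": 0,"gripper": -1},
  {"slide": [-0.028,-0.008,0],"spin": 0,"gripper": -1},
])

```text
t: 18.18
tool_pos: [0.4652, -0.1475, 0.2568]
tool_rot: [2.144, 2.297, 0.001]
contact_force: [-0.2, 0.4, 0.5]
opening: 0.0002
grip_force: 0.0
```

```bash
python3 -c "
from h import *
go(W([-95,-222,118])[0],.071)
f,c=cam('wrist');save('pics/w7.png',f)
print('knob out',proj(c,W([-95,-185,58])).round(),'lid corners',proj(c,W([[-74,-118,88],[74,-118,88]])).round().tolist())"
```

```text
t 18.18 pos [ 0.4652 -0.1475  0.2568] yawy 3.95 F [-0.2  0.4  0.5] op 0.0002 grip 0.0 -> slide [ 0.0013 -0.0037  0.1388] spin -0.1
knob out [[317. 167.]] lid corners [[356.0, 45.0], [644.0, 45.0]]
```

View pics/w7.png

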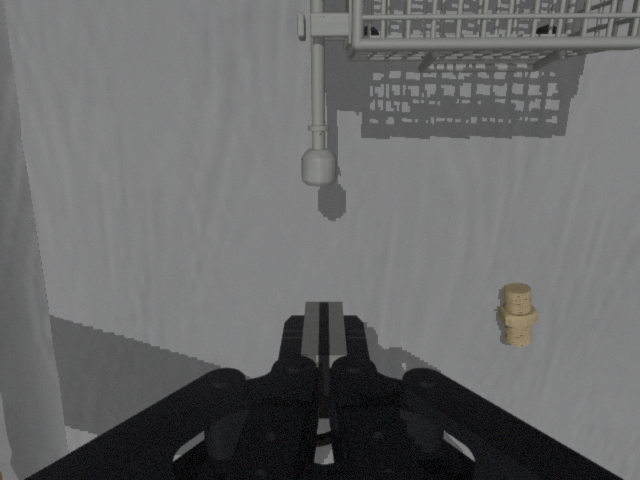

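Knob (318,168) is out as predicted, and the lid is shut over the rim. Descending to its right, then pushing.

arm_command([
  {"slide": [0,-0.003,0.035],"spin": 0,"gripper": -1},
  {"slide": [0,-0.003,0.07],"spin": 0,"gripper": -1},
  {"slide": [0,-0.003,0.105],"spin": 0,"gripper": -1},
  {"slide": [0,-0.003,0.13],"spin": 0,"gripper": -1},
  {"slide": [0,-0.003,0.139],"spin": 0,"gripper": -1},
  {"slide": [0,-0.003,0.139],"spin": 0,"gripper": -1},
  {"slide": [0,-0.003,0.139],"spin": 0,"gripper": -1},
])

```text
t: 18.82
tool_pos: [0.4631, -0.1461, 0.1186]
tool_rot: [2.138, 2.301, 0.0]
contact_force: [0.6, -0.6, 1.1]
opening: -0.0001
grip_force: 0.0
```

arm_command([
  {"slide": [0.006,0,0],"spin": 0,"gripper": -1},
  {"slide": [0.012,0,0],"spin": 0,"gripper": -1},
  {"slide": [0.018,0,0],"spin": 0,"gripper": -1},
  {"slide": [0.024,0,0],"spin": 0,"gripper": -1},
  {"slide": [0.03,0,0],"spin": 0,"gripper": -1},
  {"slide": [0.036,0,0],"spin": 0,"gripper": -1},
  {"slide": [0.042,0,0],"spin": 0,"gripper": -1},
])

```text
t: 19.4
tool_pos: [0.4606, -0.1058, 0.1199]
tool_rot: [2.136, 2.296, -0.001]
contact_force: [-0.0, -2.9, 2.9]
opening: -0.0004
grip_force: 1.6
```

```bash
python3 -c "
from h import *
go(W([-95,-167,118])[0],.071)"
```

```text
t 19.4 pos [ 0.4606 -0.1058  0.1199] yawy 4.14 F [-0.  -2.9  2.9] op -0.0004 grip 1.6 -> slide [ 0.0144 -0.002   0.0018] spin 0.1
```

arm_command([
  {"slide": [0.004,0,0],"spin": 0,"gripper": -1},
  {"slide": [0.008,0,0],"spin": 0,"gripper": -1},
  {"slide": [0.012,0,0],"spin": 0,"gripper": -1},
  {"slide": [0.014,0,0],"spin": 0,"gripper": -1},
  {"slide": [0.015,0,0],"spin": 0,"gripper": -1},
  {"slide": [0.015,0,0],"spin": 0,"gripper": -1},
])

```text
t: 19.9
tool_pos: [0.4581, -0.09, 0.1177]
tool_rot: [2.139, 2.3, -0.002]
contact_force: [-0.9, -4.0, -0.4]
opening: 0.0001
grip_force: 1.6
```

arm_command([
  {"slide": [0.001,0,0],"spin": 0,"gripper": -1},
  {"slide": [0.002,0,0],"spin": 0,"gripper": -1},
  {"slide": [0.002,0,0],"spin": 0,"gripper": -1},
])

```text
t: 20.15
tool_pos: [0.4581, -0.0896, 0.1178]
tool_rot: [2.137, 2.298, -0.006]
contact_force: [-0.4, -11.6, -2.5]
opening: 0.0003
grip_force: 5.2
```

```bash
python3 -c "
from h import *
go(W([-95,-167,118])[0],.071)"
```

```text
t 20.15 pos [ 0.4581 -0.0896  0.1178] yawy 4.15 F [ -0.4 -11.6  -2.5] op 0.0003 grip 5.2 -> slide [-0.0019 -0.0006 -0.0002] spin 0.1
```

arm_command([
  {"slide": [-0.02,0,0],"spin": 0,"gripper": -1},
  {"slide": [-0.05,0,0],"spin": 0,"gripper": -1},
  {"slide": [-0.08,0,-0.03],"spin": 0,"gripper": -1},
  {"slide": [-0.11,0,-0.07],"spin": 0,"gripper": -1},
  {"slide": [-0.14,0,-0.1],"spin": 0,"gripper": -1},
  {"slide": [-0.14,0,-0.13],"spin": 0,"gripper": -1},
  {"slide": [-0.14,0,-0.14],"spin": 0,"gripper": -1},
  {"slide": [-0.14,0,-0.14],"spin": 0,"gripper": -1},
])

```text
t: 20.82
tool_pos: [0.4699, -0.2288, 0.2625]
tool_rot: [2.137, 2.293, 0.004]
contact_force: [0.7, 0.4, -0.4]
opening: 0.0002
grip_force: 0.0
```

```bash
python3 -c "
from h import *
f,c=cam('top');s,d=cam('side')
print('knob home px',proj(c,W([-95,-145,58])).round(),'out',proj(c,W([-95,-185,58])).round(), 'side lid corners',proj(d,W([[-74,-118,85],[-74,118,85],[-115,0,85]])).round().tolist())
m=np.zeros((600,800,3),np.uint8);m[:300,:400]=cv2.resize(f[150:300,190:390],(400,300),interpolation=cv2.INTER_CUBIC)
m[:300,400:]=cv2.resize(s[200:305,250:390],(400,300),interpolation=cv2.INTER_CUBIC)
m[300:,:400]=cv2.resize(f,(400,300));m[300:,400:]=cv2.resize(s,(400,300));save('pics/m8.png',m)"
```

```text
knob home px [[350. 270.]] out [[368. 268.]] side lid corners [[351.0, 231.0], [330.0, 270.0], [357.0, 251.0]]
```

View pics/m8.png

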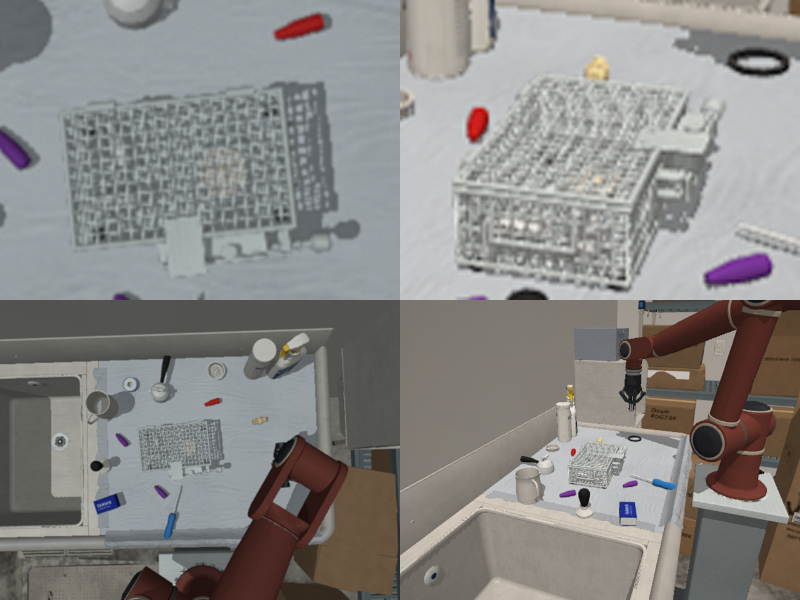

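The lid is flat on the rim. The knob in the top crop is at (321,241), which is about (350,270) in the full image and matches home. The disc is visible inside and nothing else has moved. Handing in.

```bash
python3 -c "
from h import *
print(order.finish_job())"
```

```text
the job is handed in; nothing more can be done
None
```

The job is handed in: I drew the bolt, laid the shower screen flat in the basket, eased the lid fully shut and pushed the bolt home; the final pictures show the lid flat, the knob at home and nothing else moved.

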